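Adjust a balance with its reference ball

TASK

Adjust the laboratory balance. First lift the steel reference ball off its cork seat, lower it gently into the metal cup on the balance and let go of it there; only then take the blue stylus out of its stand, reach with its pin through the yellow-rimmed hole in the balance's deck and press the recessed red button fully down. Finish while still gripping the stylus and holding the button down, with the ball in the cup, and do not disturb the capped vial, the dropper bottle or the small beaker nearby.

Things in the scene. Friction and masses are not known exactly. Their poses are not given: they have to be found in the camera images.
- balance: fixed laboratory balance, 260 (x) x 210 (y) x 60 mm high to its flat grey deck, pale base; origin at the centre of its underside on the worktop; its x axis points from the front (dark display, hole) to the rear (cup). It stands in varying places, turned up to 0.3 rad either way. The two small white keys and the display on the deck do not move
- cup: open aluminium cup fixed on the balance, its centre 35 mm behind the balance's centre; origin at the centre of its underside, 70 mm above the worktop; 56 mm high, wall 3 mm, inner diameter about 102 mm at the floor and 126 mm at the rim; flat floor
- cup_floor (a point): centre of the cup's inner floor, 74 mm above the worktop (4 mm above the cup's origin)
- cup_rim (a point): centre of the cup's mouth, 126 mm above the worktop
- cork_ring: fixed round cork seat that carries the ball in its hollow at the start; diameter 33 mm, hollow 22 mm across and 7 mm deep, 20 mm high; origin at the centre of its underside
- ball: loose polished steel reference ball, diameter 36 mm, about 0.1 to 0.2 kg; refer to ball_center, since its own origin turns with it
- ball_center (a point): centre of the steel ball; about 34 mm above the worktop while it sits on the cork seat, 18 mm above the cup's floor once it lies in the cup
- stylus_stand: fixed grey block 56 x 56 x 45 mm high, its top split by a groove 10 mm wide and 7 mm deep along its x axis, with a 10 mm square hole (41 mm deep from the top) in the middle, in which the stylus stands; origin at the centre of its underside. Cork seat and stand stand one at the left and one at the right of the balance, either way round
- stylus: loose stylus, about 30 g, 96 mm long, standing upright pin down: steel pin of 5 mm diameter and 40 mm length, then a round blue grip of 16 mm diameter and 56 mm length whose shoulder rests on the stand's top. Origin at the tip of the pin, z along it towards the grip's top
- stylus_tip (a point): tip of the stylus's pin, on its axis; 5 mm above the worktop while it stands in its stand
- stylus_grip (a point): point on the stylus's axis 72 mm above the tip, within the blue grip (which reaches from 40 to 96 mm above the tip)
- aperture (a point): centre of the mouth of the hole in the balance's deck, 60 mm above the worktop, 88 mm ahead of the balance's centre and 62 mm to its right (its -y side); the hole is upright, 13 mm in diameter, inside a 26 mm yellow rim 2 mm high
- button_top (a point): centre of the recessed red button's face, 11 mm across, 12 mm below the deck (48 mm above the worktop) when not pressed; moves straight down with it
- button (a joint): travel of the red button: 0 = up, 0.006 m = fully down (stop); a spring pushes back with about 1.5 N at the start and 4.5 N fully down, and lifts it again when let go
- vial: bystander: glass vial with white cap, 31 mm across, 114 mm high; origin at the centre of its underside
- dropper: bystander: dropper bottle with blue collar and red rubber top, 30 mm across, 86 mm high; origin at the centre of its underside
- small_beaker: bystander: small beaker with reddish contents, 60 x 64 x 82 mm; origin at the centre of its underside

How it is judged:
On the way, in this order (a step that is already met when the one before it is completed fails the run):
1. the ball lies in the cup, let go of (horizontal distance between ball_center and cup_floor below 0.05 m and z of ball_center in the frame of cup between 0.015 and 0.027 m and contact force between ball and the fingers below 0.05 N), for 0.2 s.
2. the stylus is lifted clear of its stand in the gripper (height (world z) of stylus_tip above 0.05 m and contact force between stylus and the fingers above 1 N and value of joint button below 0.002 m), for 0.1 s.
3. the stylus's pin holds the button down through the hole (value of joint button above 0.0045 m and horizontal distance between stylus_tip and aperture below 0.007 m and contact force between stylus and button above 1 N), for 0.5 s.
At the end, for the whole second after the job is handed in: Button at least 4.5 of 6 mm down under the stylus pin (over 1 N, tip within 7 mm of the hole axis), the stylus still gripped; the ball on the cup floor (centre under 27 mm above the cup underside, within 50 mm of its axis), under 0.1 m/s, not touched by the robot (all of step 1 and all of step 3 and contact force between stylus and the fingers above 1 N and linear speed of ball below 0.1 m/s and contact force between ball and the arm below 0.05 N); the arm keeps its last pose, push and grip.
It fails at once if the ball is dropped into the cup (faster than 0.6 m/s inside it, a fall of about 2 cm) or hits or presses it with more than 40 N ((horizontal distance between ball_center and cup_floor below 0.06 m and z of ball_center in the frame of cup below 0.06 m and linear speed of ball above 0.6 m/s) or contact force between ball and cup above 40 N).
It fails at once if the button is pressed while the ball is not in the cup (value of joint button above 0.003 m and (horizontal distance between ball_center and cup_floor above 0.06 m or z of ball_center in the frame of cup above 0.04 m)).
It fails at once if a bystander (vial, dropper bottle, small beaker) is shifted by more than 30 mm or tipped (distance of any of vial, dropper, small_beaker from where it was at the start of the episode above 0.03 m or angle between any of vial, dropper, small_beaker's own z axis and vertical above 0.4 rad).
It also fails if it takes over 64 s, if anything falls off the work surface, if the arm or the gripper's body presses on something with over 40 N, if the wrist force passes 120 N, or if a joint passes its speed limit or range.

ROBOT

A 7-joint arm with a two-finger parallel gripper is mounted at the origin on a cart in front of the work surface, level with it; the furniture and walls round the work are solid. World frame = base frame: x ahead of the robot, y to its left, z up, the work surface at z = 0. Lengths are in m, angles in rad, forces in N, time in s.
With the tool pointing down it reaches from about 0.4 to 0.875 m from the base axis. Payload 6.5 kg.
Tool frame: the origin (TCP) lies on the centre line of the jaws, within the pads' length; the fingertips stand r.finger_overhang ahead of it and the grasp point (between the pads) lies 2 mm behind it (r.finger_overhang is the distance from the TCP to the fingertips, in m); z points along the fingers, x is the direction in which the jaws open and shut, and the axes are right-handed (so a half turn about z gives the same grasp; the last joint's range is limited). The gripper opens to 88 mm and grips with 3 to 60 N. Pads are 18 mm wide; open, the fingers measure 123 mm over their backs; the gripper's body (75 mm by 187 mm) begins 45 mm behind the grasp point.
Start: joints at [-1.404, 0.536, -0.004, 1.538, 0.003, 1.067, -0.071], TCP at [0.15, 0.632, 0.256] pointing down, gripper open.
Joint ranges: [-2.7, 2.7], [-0.37, 2.16], [-1.27, 1.26], [0.24, 2.4], [-1.31, 4.45], [0.19, 1.91], [-2.76, 2.76]. Speed limits (rad/s): [2.39, 2.39, 3.14, 3.14, 3.14, 3.14, 3.14].

INTERFACE

Orientations are given as a unit quaternion [x, y, z, w].
In Python, from workcell import r gives the robot as it stands. The module is installed in compiled form; this text tells all that it offers. Calls block until the motion is done:
- r.move_pose(position, orientation): joint-space move of the TCP to a pose.
- r.move_l(position, max_speed=0.15, rotation=None, contact_N=None): straight line of the TCP; rotation=None keeps the orientation; max_speed is the mean speed in m/s. With contact_N (N) it stops when the force on the tool has changed by that much, and returns True; else False.
- r.set_joints(angles): joint-space move.
- r.command_gripper(opening, squeeze=None): finger opening in m; squeeze is the grip in N (None keeps the last); returns when the fingers have stopped.
- r.sleep(seconds).
- r.inverse_kinematics(position, orientation): joint angles nearest the present ones, or None.
- r.camera(name): name is "scene" or "top"; returns (picture, depth): 480x640x3 uint8, blue, green, red; 480x640 float32, m along the optical axis (not along the pixel's ray), 0 where there is no reading.
- r.calibration(name): a dict with "vfov" (degrees; the focal length in pixels is half the picture's height over the tangent of half this angle, whatever the lens; pixels are square), "cx", "cy" (the principal point, pixels), "k1" (the pictures are not rectified: a ray, as slopes to the right and down, at radius r is drawn at 1 + k1 r^2 times it, then the intrinsics apply), "cam_to_world" (4x4, takes a point from camera to world coordinates). Camera axes: x right, y down, z forward; pixel columns grow to the right and rows downward; lengths in m; the calibration is good to about 2 mm. A picture is of the moment at which its call begins. calibration takes no time and is no camera call.
A pose or a line that the arm cannot do raises r.MotionError and nothing moves.
- r.finish_job(): hands the job in, once; it reports no verdict.
Readings, each from a call of its own:
- r.current_time_s(): time.
- r.current_qpos(): joint angles.
- r.current_dq(): joint speeds.
- r.current_joint_torque(): joint torques, N m.
- r.current_eef_pos(): TCP position.
- r.current_tool_rot(): TCP orientation.
- r.current_ft_force(): force on the tool from outside, world axes, zero at the start.
- r.current_wrist_torque(): the same for the moment, N m.
- r.current_width(): finger opening in m.
Only numpy, scipy, OpenCV 4.12 (cv2) and the standard library are available. Lean on these libraries where they do the work, as an engineer would, in place of code of your own. Each camera call takes 0.05 s, during which the arm holds its last target.

## Working session

There is one attempt and no reset: what is moved stays moved. The work goes in short steps, each a Python script; the robot and the scene stay as the last script left them, time stands still between calls to the robot, and variables do not carry over. Pictures are saved under pics/ and viewed, and the job is handed in when it is done.

```bash
mkdir -p pics; python3 - <<'E'
from workcell import r
import cv2,numpy as np
for n in("scene","top"):
    im,d=r.camera(n); cv2.imwrite(f"pics/{n}0.png",im); np.save(f"{n}0.npy",d)
    c=r.calibration(n); print(n,{k:(np.round(v,4).tolist() if k=="cam_to_world" else v) for k,v in c.items()})
print(r.finger_overhang,r.current_time_s(),r.current_eef_pos(),r.current_tool_rot(),r.current_ft_force(),r.current_width())
E
```

```text
scene {'vfov': 57.12006620407927, 'cx': 320.68331103254377, 'cy': 234.63047925719297, 'k1': -0.07107908690300657, 'cam_to_world': [[0.7696, -0.377, 0.5154, 0.0411], [-0.6386, -0.4624, 0.6151, -0.6525], [0.0064, -0.8025, -0.5966, 0.6715], [0.0, 0.0, 0.0, 1.0]]}
top {'vfov': 54.466581377876764, 'cx': 318.96143601983994, 'cy': 244.84782494446023, 'k1': 0.006146670320180013, 'cam_to_world': [[0.043, -0.9733, 0.2254, 0.3158], [-0.9991, -0.0428, 0.0061, -0.0574], [0.0037, -0.2255, -0.9742, 1.1774], [0.0, 0.0, 0.0, 1.0]]}
0.017 0.1 [0.14984207 0.63198071 0.25494504] [ 7.84426024e-01  6.20221939e-01 -5.54364535e-04  5.01910121e-04] [-0.03672081  0.07310611 -0.28743725] 0.08812139743744374
```

View pics/scene0.png

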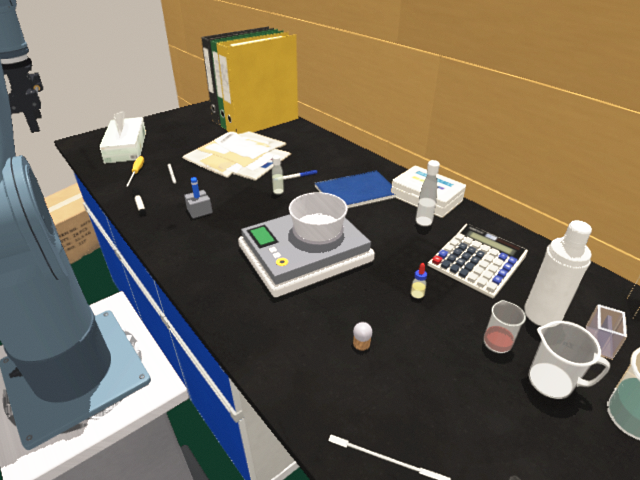

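View pics/top0.png

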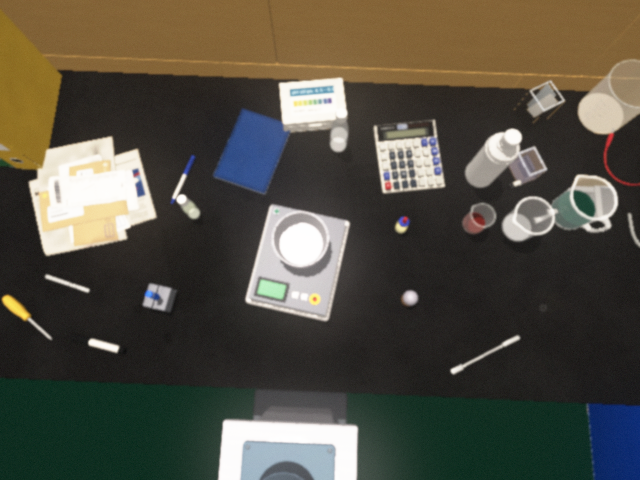

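```bash
cat > h.py <<'E'
import cv2,numpy as np
from workcell import r
def K(n):
    c=r.calibration(n); f=240/np.tan(np.radians(c["vfov"]/2)); return c,f
def ray(n,u,v):
    c,f=K(n); x,y=(u-c["cx"])/f,(v-c["cy"])/f
    rd=np.hypot(x,y); q=rd
    for _ in range(30): q=rd/(1+c["k1"]*q*q)
    s=q/rd if rd>0 else 1
    T=np.array(c["cam_to_world"]); d=T[:3,:3]@np.array([x*s,y*s,1]); return T[:3,3],d
def plane(n,u,v,z):
    o,d=ray(n,u,v); return o+d*(z-o[2])/d[2]
def tri(p1,p2):
    o1,d1=ray("scene",*p1);o2,d2=ray("top",*p2)
    A=np.array([[d1@d1,-d1@d2],[d1@d2,-d2@d2]]);b=np.array([(o2-o1)@d1,(o2-o1)@d2])
    t=np.linalg.solve(A,b);a=o1+t[0]*d1;c=o2+t[1]*d2
    return (a+c)/2,np.linalg.norm(a-c)
def proj(n,P):
    c,f=K(n);T=np.array(c["cam_to_world"]);p=T[:3,:3].T@(np.array(P)-T[:3,3]);x,y=p[:2]/p[2];s=1+c["k1"]*(x*x+y*y)
    return np.array([c["cx"]+f*x*s,c["cy"]+f*y*s])
def blobs(im,box,lo,hi,amin=8):
    x0,y0,x1,y1=box; m=cv2.inRange(cv2.cvtColor(im[y0:y1,x0:x1],cv2.COLOR_BGR2HSV),lo,hi)
    k,l,s,c=cv2.connectedComponentsWithStats(m)
    return [(np.round(c[i]+[x0,y0],2).tolist(),(s[i,:4]+[x0,y0,0,0]).tolist(),int(s[i,4])) for i in range(1,k) if s[i,4]>=amin],m
E
python3 - <<'E'
from h import *
B={"scene":{"y":(260,245,305,280),"b":(325,310,400,360),"s":(170,165,230,225)},"top":{"y":(300,285,330,315),"b":(390,280,430,320),"s":(130,270,190,325)}}
tiles=[]
for n in B:
    im=cv2.imread(f"pics/{n}0.png")
    print(n,"yellow",blobs(im,B[n]["y"],(15,120,120),(40,255,255))[0])
    print(n,"blue",blobs(im,B[n]["s"],(100,120,60),(130,255,255))[0])
    print(n,"ballgrey",blobs(im,B[n]["b"],(0,0,90),(180,70,255))[0])
    for k in "bs":
        x0,y0,x1,y1=B[n][k]; tiles.append(cv2.resize(im[y0:y1,x0:x1],(390,290),interpolation=cv2.INTER_NEAREST))
cv2.imwrite("pics/tiles.png",np.vstack([np.hstack(tiles[:2]),np.hstack(tiles[2:])]))
E
```

```text
scene yellow [([281.61, 261.62], [276, 258, 12, 8], 66)]
scene blue [([193.26, 179.23], [190, 177, 7, 6], 35), ([195.53, 190.52], [192, 184, 8, 14], 79)]
scene ballgrey [([362.43, 331.22], [353, 322, 20, 20], 309)]
top yellow [([314.23, 299.27], [311, 296, 8, 8], 40)]
top blue [([150.7, 294.52], [144, 291, 15, 8], 66)]
top ballgrey [([409.71, 297.33], [402, 290, 16, 16], 199)]
```

View pics/tiles.png

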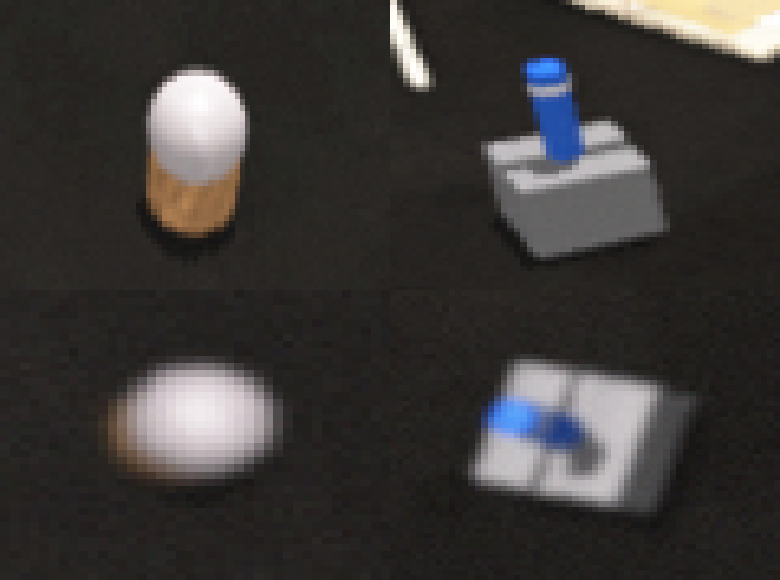

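```bash
python3 - <<'E'
from h import *
print("ball",tri((362.8,331.4),(409.5,297.5)))
for n,p in(("scene",(362.8,331.4)),("top",(409.5,297.5))): print(plane(n,*p,0.034))
print("ap",tri((281.6,261.6),(314.3,299.3)))
for n,p in(("scene",(281.6,261.6)),("top",(314.3,299.3))): print(plane(n,*p,0.062))
print("cap"); 
for n,p in(("scene",(193.6,178.7)),("top",(148.6,293.7))): print(plane(n,*p,0.101))
print(tri((193.6,178.7),(148.6,293.7)))
# stand: gray contour + balance contour in top
im=cv2.imread("pics/top0.png")
for box,z,lab in(((130,270,190,325),.045,"stand"),((235,195,360,330),.03,"bal")):
    g=cv2.cvtColor(im,cv2.COLOR_BGR2GRAY)[box[1]:box[3],box[0]:box[2]]
    m=(g>(125 if lab=="stand" else 75)).astype(np.uint8)
    cs,_=cv2.findContours(m,0,2);c=max(cs,key=cv2.contourArea)
    q=cv2.boxPoints(cv2.minAreaRect(c))+[box[0],box[1]]
    w=np.array([plane("top",*p,z)[:2] for p in q]);print(lab,q.round(1).tolist(),w.round(4).tolist())
    e=np.roll(w,-1,0)-w;print(np.hypot(*e.T),np.degrees(np.arctan2(e[:,1],e[:,0])),w.mean(0))
E
```

```text
ball (array([ 0.45846196, -0.27861461,  0.03289061]), np.float64(0.0018055098286937294))
[ 0.45858703 -0.27965238  0.034     ]
[ 0.45757175 -0.27786669  0.034     ]
ap (array([ 0.44044732, -0.04531768,  0.06191944]), np.float64(0.0012981194218986615))
[ 0.44099897 -0.04565167  0.062     ]
[ 0.43986624 -0.04500626  0.062     ]
cap
[0.43240391 0.3363227  0.101     ]
[0.43191422 0.33722549 0.101     ]
(array([0.43232504, 0.3372117 , 0.10059452]), np.float64(0.0008019364463665525))
stand [[142.4, 305.0], [149.0, 281.9], [170.8, 288.1], [164.2, 311.2]] [[0.4101, 0.3692], [0.4668, 0.3603], [0.4539, 0.3055], [0.3975, 0.315]]
[0.0573646  0.05629951 0.05716791 0.05565428] [  -8.85516101 -103.27326973  170.51152099   76.88209186] [0.43209785 0.33749006]
bal [[242.8, 303.1], [266.5, 200.4], [352.1, 220.2], [328.4, 322.9]] [[0.4265, 0.1301], [0.6929, 0.0901], [0.6496, -0.1321], [0.3877, -0.0815]]
[0.26934463 0.2263761  0.26675754 0.21511352] [  -8.52968947 -101.00506079  169.07177073   79.61714836] [0.53918449 0.00163417]
```

```bash
cat >> h.py <<'E'
def dq(deg): a=np.radians(deg)/2; return [np.cos(a),np.sin(a),0,0]
def st(l): print(l,round(r.current_time_s(),2),np.round(r.current_eef_pos(),4),"w",round(r.current_width(),4),"F",np.round(r.current_ft_force(),2))
E
python3 - <<'E'
from h import *
b=[0.4583,-0.2787]
for P in([*b,.2],[*b,.036],[.572,-.005,.25],[.572,-.005,.096],[.432,.337,.077],[.4404,-.0453,.114],[.4404,-.0453,.25]):
    for a in(80,-100):
        q=r.inverse_kinematics(P,dq(a)); print(a,P,None if q is None else np.round(q,2))
r.move_pose([*b,.2],dq(80)); st("above")
r.command_gripper(.06); r.move_l([*b,.09]); st("down")
im,d=r.camera("scene"); cv2.imwrite("pics/b1.png",cv2.resize(im[230:380,270:470],(800,600)))
E
```

```text
80 [0.4583, -0.2787, 0.2] [-0.27  0.63  1.01  1.93 -0.65  0.96  2.46]
-100 [0.4583, -0.2787, 0.2] [-0.31  0.68  1.09  1.93 -0.72  1.   -0.62]
80 [0.4583, -0.2787, 0.036] [ 0.27  0.7   0.24  1.96 -0.33  0.51  2.15]
-100 [0.4583, -0.2787, 0.036] [ 0.63  0.7  -0.21  1.94  0.27  0.53 -1.52]
80 [0.572, -0.005, 0.25] [-0.45  0.44  0.5   1.78 -0.25  0.98  1.55]
-100 [0.572, -0.005, 0.25] [-0.82  0.65  1.1   1.8  -0.65  1.11 -1.24]
80 [0.572, -0.005, 0.096] [-0.25  0.64  0.24  1.86 -0.23  0.67  1.52]
-100 [0.572, -0.005, 0.096] [-0.5   0.71  0.6   1.88 -0.58  0.73 -1.32]
80 [0.432, 0.337, 0.077] [-0.77  0.63  0.04  1.92 -0.04  0.59  0.68]
-100 [0.432, 0.337, 0.077] [-1.19  0.72  0.6   1.95 -0.64  0.68 -1.93]
80 [0.4404, -0.0453, 0.114] [-0.31  0.45  0.37  2.19 -0.31  0.55  1.69]
-100 [0.4404, -0.0453, 0.114] [-0.72  0.63  0.93  2.21 -0.82  0.7  -0.96]
80 [0.4404, -0.0453, 0.25] [-0.55  0.21  0.63  2.09 -0.16  0.88  1.57]
-100 [0.4404, -0.0453, 0.25] [-0.84  0.28  1.    2.11 -0.31  0.9  -1.41]
above 3.46 [ 0.4588 -0.2781  0.1999] w 0.0882 F [ 0.16 -0.09 -1.14]
down 4.92 [ 0.4586 -0.2792  0.0907] w 0.0601 F [ 1.09 -1.07  0.45]
```

View pics/b1.png

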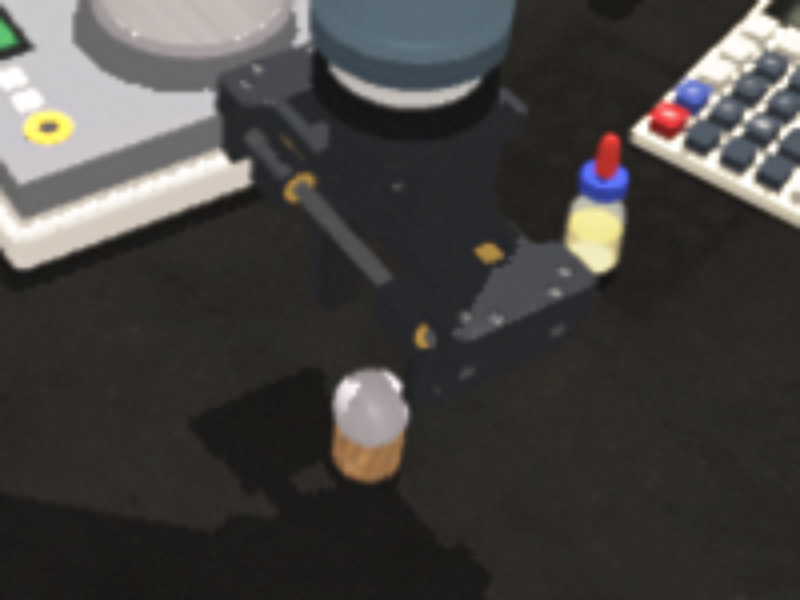

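The view shows the ball still seated, at crop pixel (370,405), with the open fingers above it on either side and the dropper clear on the right. Next I grasp it.

```bash
python3 - <<'E'
from h import *
b=[0.4583,-0.2787]
print(r.move_l([*b,.036],.06,contact_N=6)); st("at ball")
r.command_gripper(.03,20); st("gripped")
r.move_l([*b,.20],.12); st("up")
for n in("scene","top"):
    im,d=r.camera(n); cv2.imwrite(f"pics/{n}2.png",im)
E
```

```text
False
at ball 6.03 [ 0.4585 -0.2789  0.0363] w 0.0603 F [-0.08  0.71  0.16]
gripped 6.53 [ 0.4584 -0.2795  0.0363] w 0.0349 F [ 0.01 -1.91  1.92]
up 8.04 [ 0.458  -0.2784  0.1994] w 0.0351 F [ 0.66  0.5  -2.45]
```

View pics/scene2.png

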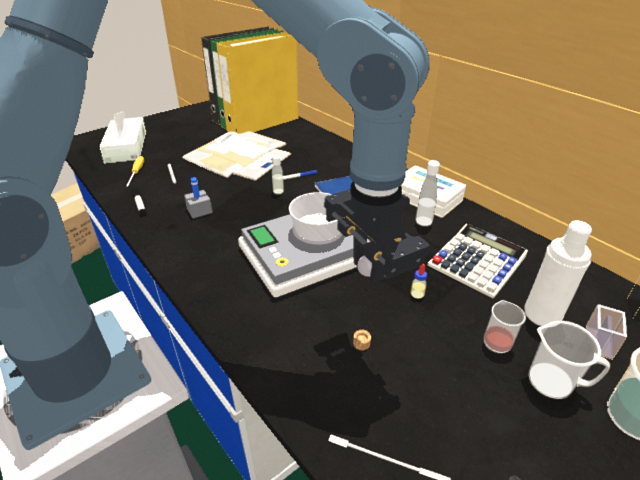

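Ball lifted: the cork seat is empty at (362,340), and the width of 35 mm and -2.4 N match a held ball. Now the cup.

```bash
python3 - <<'E'
from h import *
c=[.572,-.005]
r.move_l([*c,.22],.15); st("over cup")
im,d=r.camera("scene"); cv2.imwrite("pics/c1.png",cv2.resize(im[130:300,220:420],(800,600)))
print(r.move_l([*c,.105],.06,contact_N=6)); st("in cup")
E
```

```text
over cup 10.28 [ 0.5717 -0.0058  0.22  ] w 0.0347 F [ 0.95 -0.14 -1.11]
False
in cup 12.39 [ 0.5722 -0.005   0.1053] w 0.0348 F [ 0.03 -0.57 -2.18]
```

View pics/c1.png

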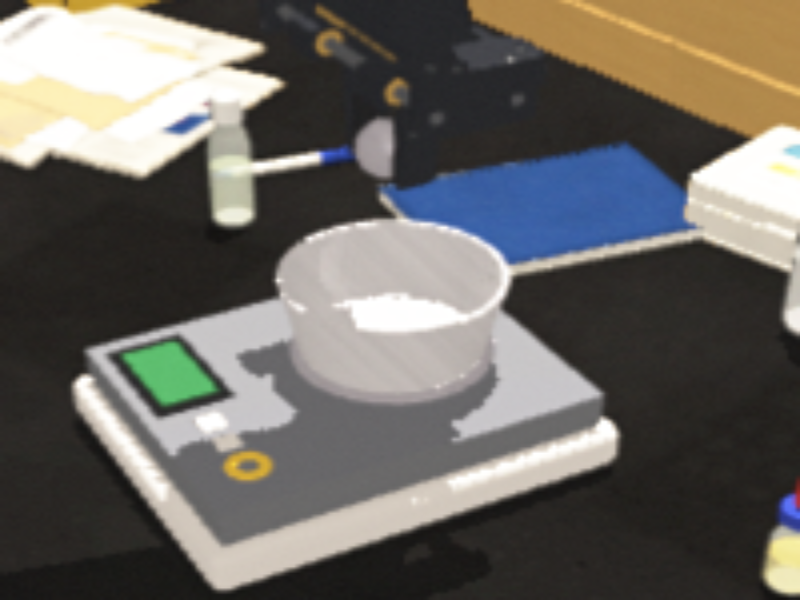

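The ball hangs in the jaws over the cup (crop (375,150), cup mouth (393,270)). It went in without contact; now I lower it to the floor.

```bash
python3 - <<'E'
from h import *
c=[.572,-.005]
k=r.move_l([*c,.0915],.012,contact_N=4); print(k); st("touch")
r.command_gripper(.048); st("open")
r.sleep(.2)
im,d=r.camera("scene"); cv2.imwrite("pics/c2.png",cv2.resize(im[130:300,220:420],(800,600)))
r.move_l([*c,.20],.08); r.sleep(.2); st("up")
for n in("scene","top"):
    im,d=r.camera(n); cv2.imwrite(f"pics/{n}3.png",im)
a=cv2.resize(cv2.imread("pics/scene3.png")[130:300,220:420],(400,340)); b=cv2.resize(cv2.imread("pics/top3.png")[190:330,230:370],(400,340))
cv2.imwrite("pics/c3.png",np.hstack([a,b]))
E
```

```text
True
touch 13.21 [ 0.5721 -0.005   0.0949] w 0.0349 F [-0.35  0.57  5.68]
open 13.61 [ 0.5712 -0.0048  0.094 ] w 0.0481 F [ 0.47 -0.26  0.69]
up 15.53 [ 0.5718 -0.005   0.1997] w 0.0478 F [-0.32 -0.4   0.22]
```

View pics/c3.png

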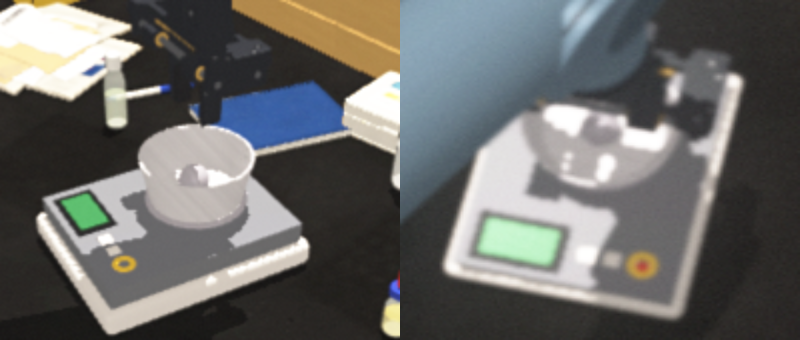

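The ball lies in the cup and the jaws are empty (ball at left tile (190,175) and right tile (605,130)). Contact came at TCP z 0.0949, against 0.094 expected. Next is the stylus.

```bash
python3 - <<'E'
from h import *
s=[.4322,.337]
r.move_l([.5,.1,.25],.25)
r.move_pose([*s,.2],dq(80)); st("above")
r.move_l([*s,.125],.1)
im,d=r.camera("scene"); im2,_=r.camera("top")
cv2.imwrite("pics/s1.png",np.hstack([cv2.resize(im[130:230,140:260],(400,333)),cv2.resize(im2[250:350,100:220],(400,333))]))
E
```

```text
above 17.32 [0.4336 0.3349 0.2004] w 0.0482 F [-0.29  0.68  0.44]
```

View pics/s1.png

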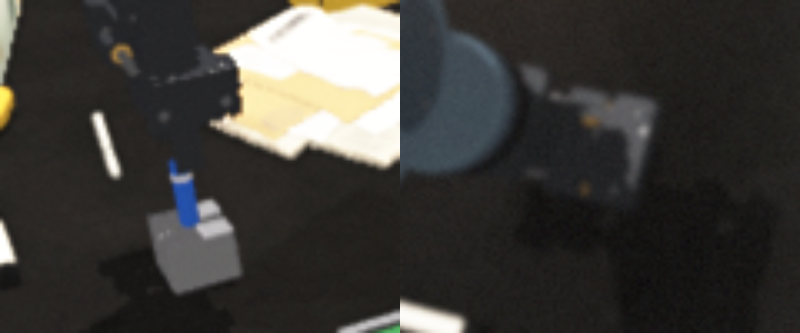

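The stylus (left tile (183,190)) stands right under the fingers, so I descend with a contact guard.

```bash
python3 - <<'E'
from h import *
s=[.4322,.337]
k=r.move_l([*s,.077],.04,contact_N=5); st(("at",k))
if not k:
    r.command_gripper(.01,40); st("grip")
    r.move_l([*s,.16],.06); st("lift")
    im,d=r.camera("scene"); cv2.imwrite("pics/s2.png",cv2.resize(im[110:230,130:270],(700,600)))
E
```

```text
('at', False) 19.68 [0.4324 0.3371 0.0772] w 0.048 F [ 0.43 -0.41 -0.33]
grip 20.27 [0.4322 0.337  0.077 ] w 0.015 F [0.68 0.29 0.25]
lift 21.81 [0.432  0.3369 0.1597] w 0.0147 F [-0.03 -0.48 -0.78]
```

View pics/s2.png

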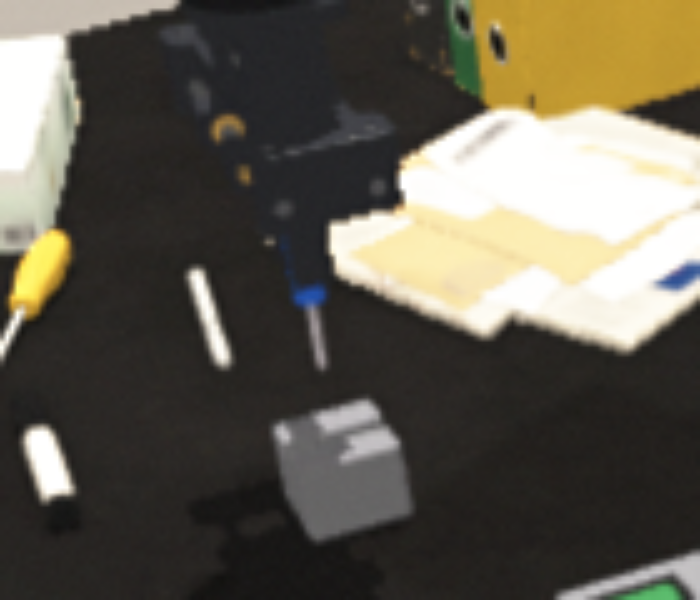

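The stylus is held, upright and clear of the stand (pin tip at crop (322,368), about pixel (194.4,183.6)). I move it over the hole and check it in both views.

```bash
python3 - <<'E'
from h import *
print("tip expected px",proj("scene",[.432,.337,.0877]),"seen 194.4,183.6")
a=[.4404,-.0453]
r.move_l([.434,.337,.25],.15)
r.move_pose([*a,.25],dq(80)); st("hi")
r.move_l([*a,.150],.08); r.sleep(.2); st("over")
for n in("scene","top"):
    im,d=r.camera(n); cv2.imwrite(f"pics/{n}4.png",im); print(n,"tip exp",proj(n,[*a,.078]),"rim exp",proj(n,[*a,.062]))
t=cv2.resize(cv2.imread("pics/scene4.png")[230:280,255:305],(400,400),interpolation=cv2.INTER_CUBIC); b=cv2.resize(cv2.imread("pics/top4.png")[275:325,290:340],(400,400),interpolation=cv2.INTER_CUBIC)
cv2.imwrite("pics/h1.png",np.hstack([t,b]))
E
```

```text
tip expected px [194.15087438 183.0538657 ] seen 194.4,183.6
hi 24.03 [ 0.4409 -0.0442  0.2499] w 0.015 F [ 0.2   0.43 -0.13]
over 25.63 [ 0.4406 -0.0452  0.1502] w 0.0147 F [-0.04  0.3  -0.32]
scene tip exp [280.9183342 255.8495325] rim exp [281.27628869 261.63189084]
top tip exp [314.39385722 298.32067751] rim exp [314.4328713  299.08210719]
```

View pics/h1.png

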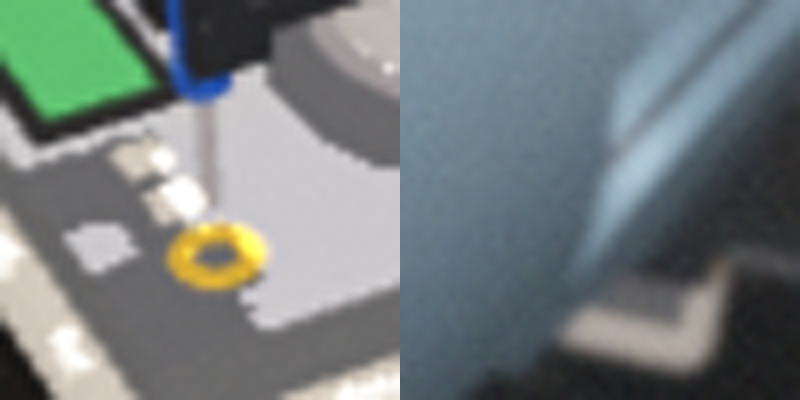

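In the scene view the tip is at about (281.4,255.6) and the rim centre at (282.1,261.9). That is within about 0.5 px (under 1 mm) of concentric. The top view is blocked by the arm. Entering the hole.

```bash
python3 - <<'E'
from h import *
a=[.4407,-.0455]
k=r.move_l([*a,.1235],.025,contact_N=3); st(("enter",k))
if not k:
    k=r.move_l([*a,.1138],.01,contact_N=9); st(("press",k))
    r.sleep(.5); st("hold"); r.sleep(.3); st("hold")
    im,d=r.camera("scene"); cv2.imwrite("pics/p1.png",cv2.resize(im[190:290,235:365],(780,600),interpolation=cv2.INTER_CUBIC))
E
```

```text
('enter', False) 26.94 [ 0.4408 -0.0455  0.1236] w 0.0147 F [-0.2   0.43 -0.63]
('press', False) 28.06 [ 0.4408 -0.0455  0.1139] w 0.0147 F [-0.15  0.31  3.53]
hold 28.56 [ 0.4407 -0.0455  0.1138] w 0.0149 F [0.74 0.   4.9 ]
hold 28.86 [ 0.4408 -0.0455  0.1138] w 0.0149 F [-1.62  0.39  4.07]
```

View pics/p1.png

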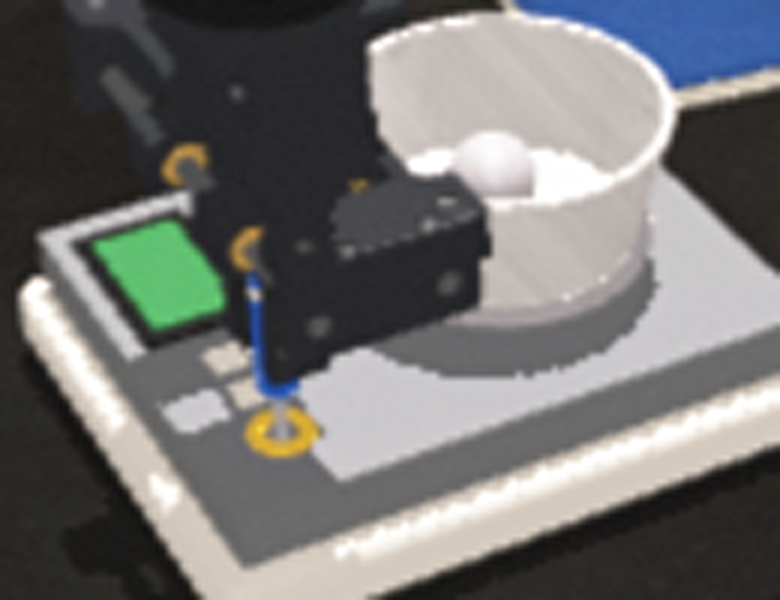

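The pin goes down through the middle of the yellow rim (280,432) and the ball rests on the cup floor (493,165). The force of about 4 N fits nearly full travel. I press a little further to confirm the stop.

```bash
python3 - <<'E'
from h import *
a=[.4407,-.0455]
k=r.move_l([*a,.1125],.005,contact_N=6); st(("press",k))
F=[]
for _ in range(10): r.sleep(.07); F.append(r.current_ft_force())
print(np.mean(F,0),np.std(F,0)); st("hold")
E
```

```text
('press', True) 29.13 [ 0.441  -0.0455  0.1136] w 0.0151 F [0.06 0.63 8.15]
[-1.03482406  0.38636823  7.52584719] [0.66110718 0.69855144 0.56318082]
hold 29.8 [ 0.441  -0.0456  0.1136] w 0.015 F [-1.29 -0.28  7.5 ]
```

```bash
python3 - <<'E'
from h import *
im,_=r.camera("scene"); cv2.imwrite("pics/end.png",im); st("end")
r.finish_job()
E
```

```text
end 29.85 [ 0.441  -0.0456  0.1136] w 0.0146 F [-0.35  0.45  7.92]
the job is handed in; nothing more can be done
```

View pics/end.png

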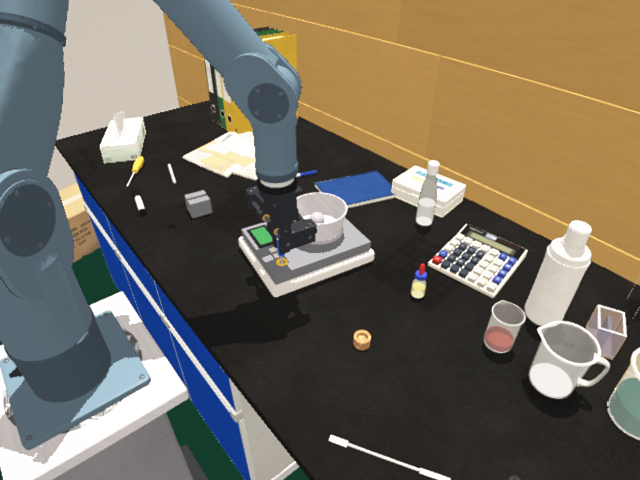

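The job is handed in at 29.9 s of the 64 s allowed. The ball lies released in the cup, and the stylus is still gripped with its pin holding the red button down. `finish_job` gives no verdict, so I don't have the judged result.

- **Ball:** I lifted it off the cork seat and lowered it at about 12 mm/s until it touched the cup floor. Contact came at tool height 0.0949 m, against 0.094 m expected. After release it was still on the cup floor in the last picture, at about pixel (318,218).
- **Button:** The force was about 4.3 N near full travel and rose to about 7.5 N when I pressed 0.2 mm further, so the button is on its stop.
- **Stylus:** It is gripped at 15 mm width with a 40 N squeeze set. The pin lined up with the hole to under 1 mm in the scene view.
- **Bystanders:** The dropper bottle (418,283) and the small beaker (503,327) are where they started.

**Not confirmed:**
- The top camera could not check the pin alignment because the arm blocked its view, so that rests on the scene view and the first two-camera measurement.
- The arm hides the vial in the last picture. It was in its place in the last picture that showed it, just after the ball was released, and no later move went near it.

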